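Put the battery packs and hand lamps away on the charging station

TASK

Put the night-shift lamps on charge: take the wooden transit block off the sprung lift and lay it flat in the middle of the rubber mat, stand every battery pack in its own bay on the raised lift, then press the loaded lift down and hold it until its catch has slid over the end of the platform and keeps it down. Only once the lift is locked down, throw the charger lever fully over. Also lay every standing hand lamp on its side in a berth of the rack, its body in both V-supports and its head over the berth's white pad, and leave the other things on the table where they are.

Things in the scene. Friction and masses are not known exactly. Their poses are not given: they have to be found in the camera images.
- lift_housing: Fixed grey steel housing of the charging lift: open-topped box 104 mm wide (its x), 330 mm long (its y, -155 to +175 mm), 70 mm high, walls 10 mm. Origin on the table, z up. The lift platform rides in it; a sliding steel catch 34 mm wide, its top 85 mm above the table, sits at its +y end.
- lift_floor (a point): Centre of the bay floor of the aluminium lift platform; moves with it; axes as the housing's. Three bays in a row, centred at y = -80, 0, +80 mm from here, each 74 mm long (y) by 62 mm wide (x); dividers 10 mm high, side lips 8 mm high and 7 mm thick. Floor 95 mm above the table when up, 55 mm at the bottom stop.
- lift (a joint): How far the sprung platform has sunk, m: 0 up, 0.040 at the bottom stop. Spring 450 N/m, 2 N preload; each pack sinks it 6 to 9 mm, never enough to lock; the loaded lift needs 8 to 15 N more at the bottom. It may be pressed down by the tops of the packs. The catch can pass over it only beyond about 0.037; caught, it stays at about 0.036.
- catch (a joint): Travel of the sliding catch, m, towards the housing's -y: about 0 while the platform's end blocks it, 0.016 when fully over the platform's end. Its weak damped spring moves it by itself while the platform is held at the bottom; that takes about 0.5 to 1 s. Pushed back towards +y it releases the lift.
- pack0: Battery pack, black block with a grey top and two brass contacts: 48 mm (its x) by 64 mm (its y) by 56 mm high, 0.28 to 0.42 kg; origin at the centre of its underside, z up. Stands in a bay with its 64 mm side along the housing's y, either way round. May be absent.
- pack1: Battery pack, black block with a grey top and two brass contacts: 48 mm (its x) by 64 mm (its y) by 56 mm high, 0.28 to 0.42 kg; origin at the centre of its underside, z up. Stands in a bay with its 64 mm side along the housing's y, either way round. May be absent.
- pack2: Battery pack, black block with a grey top and two brass contacts: 48 mm (its x) by 64 mm (its y) by 56 mm high, 0.28 to 0.42 kg; origin at the centre of its underside, z up. Stands in a bay with its 64 mm side along the housing's y, either way round. May be absent.
- lamp0: Hand lamp, 160 mm long, 0.22 to 0.34 kg, standing on its head: origin at the centre of the lens face (its lower end at the start), z runs along the axis from head to tail. Aluminium head of 48 mm diameter over the first 30 mm, tapering to the body at 40 mm; then a black round body of 34 mm diameter from 40 to 160 mm. Centre of mass about 86 mm from the lens face.
- lamp1: Hand lamp, 160 mm long, 0.22 to 0.34 kg, standing on its head: origin at the centre of the lens face (its lower end at the start), z runs along the axis from head to tail. Aluminium head of 48 mm diameter over the first 30 mm, tapering to the body at 40 mm; then a black round body of 34 mm diameter from 40 to 160 mm. Centre of mass about 86 mm from the lens face.
- rack: Fixed lamp rack: base plate 160 (x) by 190 (y) by 10 mm, two berths along its x at y = -45 and +45 mm, each with two rubber V-supports 12 mm thick at x = +25 and -65 mm (90 degree V, mouth 52 mm wide, top 56 mm high). A lamp lies level in both Vs by its body, axis 55 mm high, head over the white pad at the +x end, tail to -x. Origin on the table.
- berth0 (a point): Where the centre of the lens face comes when a lamp lies in the rack's berth at y = -45 mm (x = +85 mm, 55 mm high); axes as the rack's.
- berth1 (a point): Where the centre of the lens face comes when a lamp lies in the rack's berth at y = +45 mm (x = +85 mm, 55 mm high); axes as the rack's.
- block: Plain wooden transit block 40 (x) by 200 (y) by 30 mm high, 0.14 kg, lying along the lift on top of its dividers (underside 105 mm above the table) at the start; too light to sink the lift. Origin at the centre of its underside, z up.
- mat: Fixed black rubber mat, 200 (x) by 110 (y) by 3 mm, on the table beside the lift. Origin at the centre of its underside.
- charge (a joint): Charger lever angle, rad: 0 leaning towards the -x of its base, 1.0 fully over towards +x; it starts between 0 and 0.25 and stays where it is left.
- charge_tip (a point): Tip of the charger lever, moves with it.
- charge_base: Fixed grey block that carries the 80 mm long black charger lever; the lever pivots 22 mm above the underside of the block, carries a 26 mm ball at its tip (80 mm from the pivot) and swings in the block's x-z plane towards its +x with a light push (about 1 N). Block 70 by 50 by 25 mm. Origin at the centre of its underside, z up.
- mug: White mug, 90 mm high, 76 mm across; leave it. Origin at its underside.
- driver: Screwdriver lying on the table; leave it. Origin at its underside.
- tape: Roll of black tape, 64 mm across, 24 mm high; leave it. Origin at its underside.
- meter: Grey multimeter, 75 x 130 x 34 mm; leave it. Origin at its underside.
- handset: Black radio handset lying flat, 60 x 120 x 36 mm; leave it. Origin at its underside.
- spanner: Spanner lying on the table; leave it. Origin at its underside.
- fusebox: Small white fuse box, 70 x 50 x 30 mm; leave it. Origin at its underside.

How it is judged:
By the outcome, as a careful person would: the job done as asked, in the order asked, and still so for the second after the job is handed in, with the robot touching nothing.
Of pack0, pack1, pack2 only 2 to 3 are there at a start; the rules pass over those that are not, and their reading is None.
At some moment in a run one of pack0, pack1, pack2 may be knocked a few centimetres aside while the robot is not near it.
Once in a run the grip may slacken for a moment while it holds something.
It also fails if it takes over 192 s, if anything falls off the work surface, if the arm or the gripper's body presses on something with over 40 N, if the wrist force passes 120 N, or if a joint passes its speed limit or range.

ROBOT

A 7-joint arm with a two-finger parallel gripper is mounted at the origin on the work surface. World frame = base frame: x ahead of the robot, y to its left, z up, the work surface at z = 0. Lengths are in m, angles in rad, forces in N, time in s.
With the tool pointing down it reaches from about 0.425 to 0.825 m from the base axis. Payload 3.6 kg.
Tool frame: the origin (TCP) lies where the fingers leave the gripper's body, on its centre line; the fingertips stand 73 mm ahead of it and the grasp point (between the pads) lies 54 mm ahead of it; x points along the fingers, y is the direction in which the jaws open and shut, and the axes are right-handed (so a half turn about x gives the same grasp; the last joint's range is limited). The gripper opens to 85 mm and grips with 20 to 120 N. Pads are 22 mm wide; open, the fingers measure 114 mm over their backs; the gripper's body (76 mm by 85 mm) begins 54 mm behind the grasp point. The pads swing forward as they close: fully open they stand 13 mm farther back than shut.
Start: joints at [-1.274, 0.615, -0.013, 1.423, 0.008, 1.103, -0.04], TCP at [0.206, 0.616, 0.304] pointing down, gripper open.
Joint ranges: [-3.12, 3.12], [-0.3, 2.06], [-1.34, 1.32], [0.26, 2.42], [-1.36, 4.5], [0.01, 1.98], [-2.84, 2.84]. Speed limits (rad/s): [2.79, 2.79, 3.14, 3.14, 3.14, 3.14, 3.14].

INTERFACE

Orientations are given as a unit quaternion [x, y, z, w].
In Python, from station import arm, snapshot, camera_info, ticket gives the robot as it stands. Calls block until the motion is done:
- arm.movep(position, orientation): joint-space move of the TCP to a pose.
- arm.line_to(position, velocity=0.15, ori=None): straight line of the TCP; ori=None keeps the orientation; velocity is the mean speed in m/s.
- arm.move_j(angles): joint-space move.
- arm.move_gripper(opening, effort=None): opening from 0.0 (shut) to 1.0 (fully open); effort is the grip in N (None keeps the last); returns when the fingers have stopped.
- arm.pause(seconds).
- arm.ik(position, orientation): joint angles nearest the present ones, or None.
- snapshot(name): name is "scene" or "top" or "wrist"; returns the picture (480x640x3 uint8, blue, green, red); there is no depth.
- camera_info(name): a dict with "fx", "fy", "cx", "cy" (pixels), "R" (3x3) and "t" (3): a world point X has camera coordinates R X + t; the wrist camera has in their place "T_tool_cam" (4x4, takes a point from camera to tool coordinates, whose origin is the TCP and whose axes are the tool frame's). Camera axes: x right, y down, z forward; pixel columns grow to the right and rows downward; lengths in m; the calibration is good to about 2 mm. A picture is of the moment at which its call begins: read the wrist's pose just before it. camera_info takes no time and is no camera call.
A pose or a line that the arm cannot do raises arm.MotionError and nothing moves.
- ticket.finish_job(): hands the job in, once; it reports no verdict.
Readings, each from a call of its own:
- arm.read_time(): time.
- arm.read_joint_positions(): joint angles.
- arm.read_dq(): joint speeds.
- arm.read_effort(): joint torques, N m.
- arm.read_tool_pos(): TCP position.
- arm.read_eef_rot(): TCP orientation.
- arm.read_ft_force(): force on the tool from outside, world axes, zero at the start.
- arm.read_wrist_torque(): the same for the moment, N m.
- arm.read_opening(): opening from 0.0 (shut) to 1.0 (fully open).
Only numpy, scipy, OpenCV 4.12 (cv2) and the standard library are available. Lean on these libraries where they do the work, as an engineer would, in place of code of your own. Each camera call takes 0.05 s, during which the arm holds its last target. There are 200 camera calls.

## Working session

There is one attempt and no reset: what is moved stays moved. The work goes in short steps, each a Python script; the robot and the scene stay as the last script left them, time stands still between calls to the robot, and variables do not carry over. Pictures are saved under pics/ and viewed, about 12 in all and at most 16, crops included, and the job is handed in when it is done.

```bash
ls; mkdir -p pics
python3 - <<'E'
from station import arm, snapshot, camera_info, ticket
import cv2
for n in("scene","top"):
    cv2.imwrite(f"pics/{n}0.png",snapshot(n)); print(n,camera_info(n))
print(camera_info("wrist")); print(arm.read_eef_rot(),arm.read_tool_pos(),arm.read_time())
E
```

```text
pics
scene {'fx': 528.5988932483018, 'fy': 528.5988932483018, 'cx': 308.3148235870081, 'cy': 238.28521659453855, 'R': array([[-0.82661184,  0.56276352,  0.00317429],
       [ 0.47620781,  0.7024585 , -0.52894062],
       [-0.29989829, -0.43571696, -0.8486529 ]]), 't': array([ 0.47229481, -0.1747863 ,  1.35574584])}
top {'fx': 582.5460863587464, 'fy': 582.5460863587464, 'cx': 322.79249780114037, 'cy': 230.08747122220217, 'R': array([[ 1.02408467e-03, -9.99996986e-01, -2.23148294e-03],
       [-9.97144960e-01, -8.52672412e-04, -7.55063025e-02],
       [ 7.55041722e-02,  2.30243681e-03, -9.97142828e-01]]), 't': array([-0.02193096,  0.56751618,  1.39401581])}
{'fx': 381.1304814377367, 'fy': 381.1304814377367, 'cx': 315.7907404342226, 'cy': 236.55727695286026, 'T_tool_cam': array([[-2.94239703e-04, -3.07792836e-01,  9.51453353e-01,
        -7.06248447e-02],
       [ 9.99999930e-01, -3.09840311e-04,  2.09020289e-04,
         6.87861306e-04],
       [ 2.30463655e-04,  9.51453348e-01,  3.07792906e-01,
        -7.92149446e-02],
       [ 0.00000000e+00,  0.00000000e+00,  0.00000000e+00,
         1.00000000e+00]])}
[ 0.11277049  0.69804924 -0.11440132  0.69779826] [0.20599358 0.61594261 0.30284247] 0.1
```

View pics/top0.png

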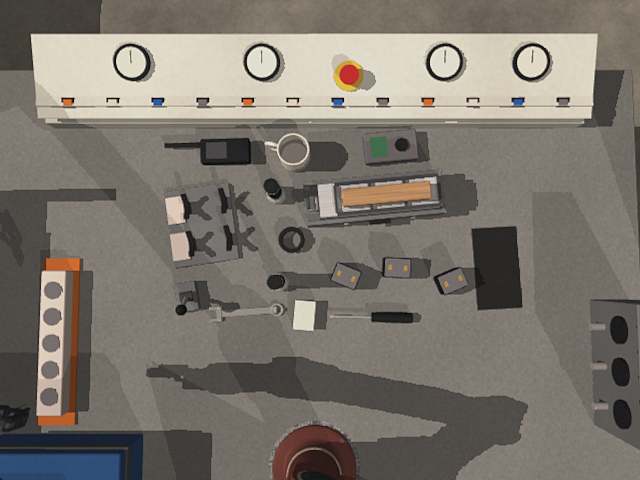

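View pics/scene0.png

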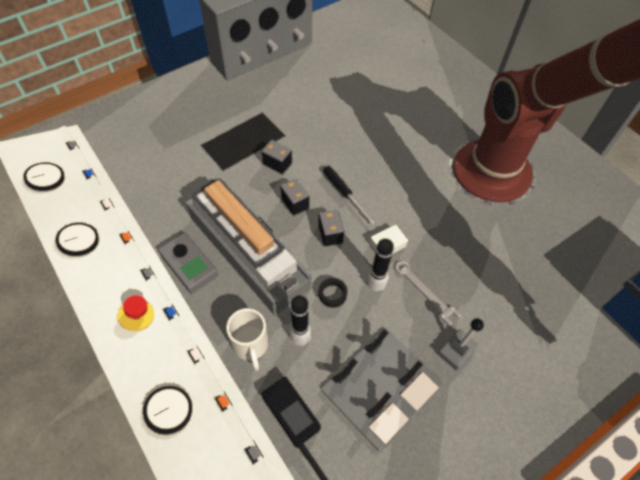

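Run:
```python
import cv2
im=cv2.imread("pics/top0.png")[120:335,150:530]
im=cv2.resize(im,None,fx=2.1,fy=2.1,interpolation=cv2.INTER_CUBIC)
im=cv2.convertScaleAbs(im,alpha=1.6)
for u in range(160,530,20): cv2.putText(im,str(u),(int((u-150)*2.1)-8,8),0,.3,(0,255,255)); cv2.line(im,(int((u-150)*2.1),10),(int((u-150)*2.1),14),(0,255,255))
for v in range(140,335,20): cv2.putText(im,str(v),(0,int((v-120)*2.1)+4),0,.3,(0,255,255))
cv2.imwrite("pics/crop0.png",im)
```

```text
(no output)
```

View pics/crop0.png

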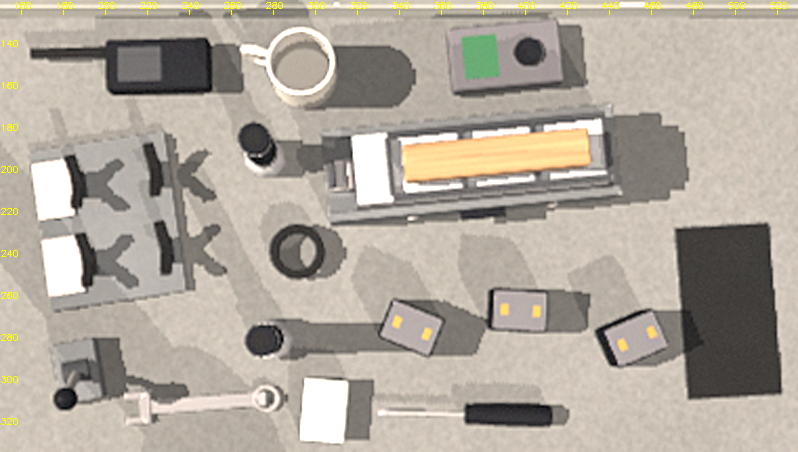

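```bash
cat > h.py <<'E'
import numpy as np, cv2
from scipy.spatial.transform import Rotation as Rn
from station import arm, snapshot, camera_info, ticket
def cam(name):
    c=camera_info(name)
    if 'R' in c: R,t=np.array(c['R']),np.array(c['t']); o=-R.T@t; A=R.T
    else:
        T=np.eye(4);T[:3,:3]=Rn.from_quat(arm.read_eef_rot()).as_matrix();T[:3,3]=arm.read_tool_pos()
        T=T@np.array(c['T_tool_cam']); o,A=T[:3,3],T[:3,:3]
    return o,A,c
def ray(C,px,z):
    o,A,c=C; px=np.atleast_2d(np.asarray(px,float))
    d=np.c_[(px[:,0]-c['cx'])/c['fx'],(px[:,1]-c['cy'])/c['fy'],np.ones(len(px))]@A.T
    return o+d*((z-o[2])/d[:,2])[:,None]
def blobs(im,lo,hi,amin):
    m=cv2.inRange(cv2.cvtColor(im,cv2.COLOR_BGR2HSV),lo,hi)
    cs,_=cv2.findContours(m,cv2.RETR_EXTERNAL,cv2.CHAIN_APPROX_NONE)
    return [c.reshape(-1,2) for c in cs if cv2.contourArea(c)>=amin]
def cen(c):
    m=cv2.moments(c); return np.array([m['m10']/m['m00'],m['m01']/m['m00']])
def rect(P): # centre, long side length, short, yaw of long side (metres)
    (c,(w,h),a)=cv2.minAreaRect((P[:,:2]*1000).astype(np.float32)); a=np.radians(a)
    if h>w: w,h,a=h,w,a+np.pi/2
    return np.round(np.array(c)/1000,4),round(w),round(h),round((a+np.pi/2)%np.pi-np.pi/2,3)
def down(yaw): # tool pointing down, jaw axis (tool y) along world yaw
    y=np.array([np.cos(yaw),np.sin(yaw),0]);x=np.array([0,0,-1.]);
    return Rn.from_matrix(np.c_[x,y,np.cross(x,y)]).as_quat()
def look(name):
    C=cam('wrist'); im=snapshot('wrist'); cv2.imwrite(f'pics/{name}.png',im); return C,im
E
python3 - <<'E'
from h import *
C=cam('top'); im=cv2.imread('pics/top0.png'); print('cam',C[0])
for n,z,lo,hi,a in [('brass',.056,(12,110,90),(30,255,255),4),('wood',.135,(8,60,60),(25,255,255),300)]:
    for c in blobs(im,lo,hi,a):
        u=cen(c)
        if 150<u[0]<530 and 120<u[1]<335:print(n,u.round(1),ray(C,u,z)[0].round(4),rect(ray(C,c,z)) if n=='wood' else '')
cr=lambda x,y:(150+x/2.1,120+y/2.1)
for n,z,p in [('lampA',.16,cr(254,138)),('lampB',.16,cr(264,340)),('ball',.09,cr(65,398)),('base',.025,cr(85,352)),('tape',.024,cr(297,251)),('mug',.09,cr(300,62))]:
    print(n,ray(C,p,z)[0].round(4))
cr2=lambda L:[cr(*q) for q in L]
print('mat',rect(ray(C,cr2([(676,229),(768,224),(780,392),(689,397)]),.003)))
print('house',rect(ray(C,cr2([(335,221),(620,193),(610,105),(322,130)]),.07)))
print('rack',rect(ray(C,cr2([(30,150),(163,130),(189,289),(54,311)]),.01)))
q=down(0.1); print([arm.ik([x,y,.3],q) is not None for x,y in((.6,0),(.65,.3),(.5,-.2))])
E
```

```text
cam [ 0.46066435 -0.02465662  1.43283497]
brass [445.9 283.9] [ 0.4382 -0.3112  0.056 ] 
brass [352.6 278.7] [ 0.4502 -0.0918  0.056 ] 
brass [459.8 277.7] [ 0.4527 -0.3441  0.056 ] 
brass [338.6 272.9] [ 0.4637 -0.0588  0.056 ] 
brass [405. 268.] [ 0.4754 -0.2154  0.056 ] 
brass [389.6 267. ] [ 0.4778 -0.1791  0.056 ] 
brass [386.  193.6] [ 0.6523 -0.1719  0.056 ] 
wood [386.1 193.7] [ 0.641  -0.1636  0.135 ] (array([ 0.6411, -0.1635]), 201, 43, np.float64(-1.473))
lampA [0.655  0.0927 0.16  ]
lampB [0.4438 0.0807 0.16  ]
ball [0.3797 0.303  0.09  ]
base [0.4281 0.2969 0.025 ]
tape [0.5444 0.0546 0.024 ]
mug [0.7511 0.0486 0.09  ]
mat (array([ 0.4771, -0.4476]), 196, 108, np.float64(0.055))
house (array([ 0.6422, -0.1424]), 325, 104, np.float64(-1.473))
rack (array([0.5822, 0.2749]), 192, 159, np.float64(0.168))
[True, True, True]
```

Run:
```python
from h import *
print('t',arm.read_time())
arm.movep([0.64,-.15,.36],down(.098)); print(arm.read_time(),arm.read_joint_positions())
C,im=look('lift1'); print(C[0])
for c in blobs(im,(8,60,60),(25,255,255),300): print(cen(c),rect(ray(C,c,.135)))
C2=cam('top');top=snapshot('top');
```

```text
t 0.1
3.1917 [-0.09992852  0.6349557   0.55950023  1.32436835 -0.33609084  1.27583767
  0.56852135]
[ 0.6322949  -0.06954279  0.43050062]
[524.98407807 342.95069337] (array([ 0.8382, -0.2455]), 21, 16, np.float64(1.558))
[628.02264787 166.73521262] (array([ 0.8741, -0.0861]), 57, 20, np.float64(-1.217))
[315.97811632 219.06869207] (array([ 0.6419, -0.1625]), 199, 41, np.float64(-1.475))
```

View pics/lift1.png

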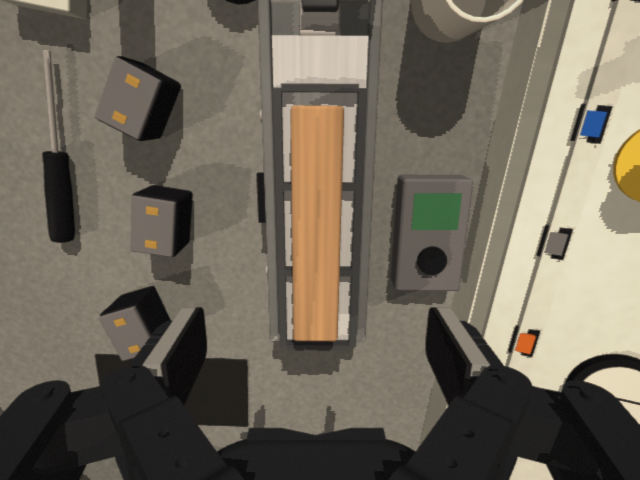

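```bash
cat >> h.py <<'E'
def go(p,q,z=None,v=.35): # line move
    arm.line_to(list(p),velocity=v,ori=None if q is None else list(q))
def pick(x,y,yaw,ztcp,zup,op=.95,effort=60,zin=None):
    q=down(yaw); arm.move_gripper(op,30)
    arm.movep([x,y,zin or zup],q); arm.line_to([x,y,ztcp],velocity=.12)
    arm.move_gripper(0.,effort); print('grip',round(arm.read_opening(),3),arm.read_tool_pos().round(4) if hasattr(arm.read_tool_pos(),'round') else arm.read_tool_pos())
    arm.line_to([x,y,zup],velocity=.2)
def place(x,y,yaw,ztcp,zup,op=.9):
    q=down(yaw); arm.movep([x,y,zup],q); print('hold',round(arm.read_opening(),3))
    arm.line_to([x,y,ztcp],velocity=.12); print('F',np.round(arm.read_ft_force(),1))
    arm.move_gripper(op); arm.line_to([x,y,zup],velocity=.25)
E
python3 - <<'E'
from h import *
pick(.6419,-.1625,.096,.182,.26)
print(arm.read_time())
place(.4771,-.4476,.055+np.pi/2-np.pi,.0815,.24)
print(arm.read_time(),arm.read_joint_positions())
arm.movep([.50,-.17,.36],down(.098))
C,im=look('packs1')
for c in blobs(im,(12,110,90),(30,255,255),25):
    print(cen(c).round(1),ray(C,cen(c),.0565)[0].round(4))
top=snapshot('top');C=cam('top');cv2.imwrite('pics/top1.png',top)
for c in blobs(top,(8,60,60),(25,255,255),300): print(cen(c),rect(ray(C,c,.033)))
print(arm.read_time())
E
```

```text
grip 0.455 [ 0.6421 -0.1626  0.1825]
5.8
hold 0.461
F [-0.4 -0.5 -2.4]
9.7667 [ 0.26700832  0.83431938  0.88368289  1.50710213 -0.68509392  1.13338206
 -0.22750661]
[278.9 396.3] [ 0.4781 -0.4152  0.0565]
[259.8 342.3] [ 0.4518 -0.3431  0.0565]
[248.6 315.3] [ 0.4378 -0.3098  0.0565]
[288.5 236.2] [ 0.475  -0.2142  0.0565]
[293.4 202.4] [ 0.4773 -0.1783  0.0565]
[271.1 107.7] [ 0.4497 -0.0908  0.0565]
[288.4  70.4] [ 0.4635 -0.0575  0.0565]
[347.30196749 388.02252638] (array([ 0.1865, -0.0783]), 153, 48, np.float64(1.039))
[ 67.32669617 338.85536504] (array([0.3026, 0.6061]), 393, 92, np.float64(0.004))
[499.26762321 267.78519443] (array([ 0.4773, -0.4443]), 200, 49, np.float64(0.051))
[348.25293255  75.3184262 ] (array([ 0.9493, -0.0843]), 76, 71, np.float64(0.0))
11.025
```

View pics/packs1.png

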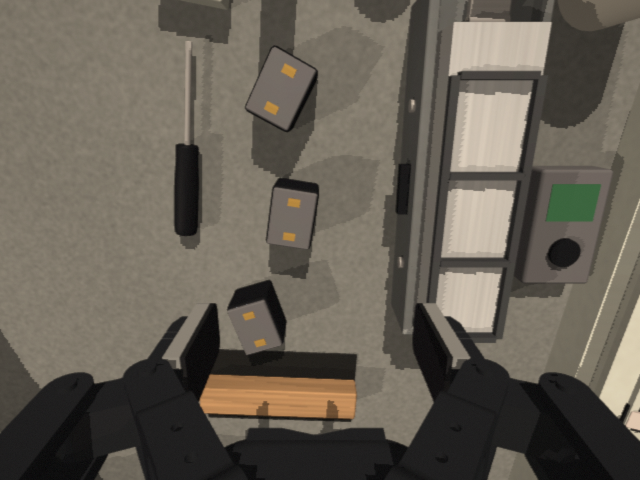

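Run:
```python
from h import *
im=cv2.imread('pics/packs1.png')
C=cam('wrist') # arm has not moved since
for p in [(497,75),(486,176),(474,262),(466,336)]: print(ray(C,p,.105)[0].round(4))
for z,p in [(.095,(463,84)),(.095,(456,188)),(.095,(446,270))]: print('floorL',ray(C,p,z)[0].round(4))
for c in blobs(im,(0,0,165),(180,70,255),800): 
    P=ray(C,c,.095); print(cen(c).round(),rect(P))
b=np.array([[.4518,-.3431],[.4378,-.3098],[.475,-.2142],[.4773,-.1783],[.4497,-.0908],[.4635,-.0575]])
for i in (0,2,4): d=b[i+1]-b[i]; print((b[i]+b[i+1])/2,np.hypot(*d),np.arctan2(d[1],d[0]))
```

```text
[ 0.6309 -0.0502  0.105 ]
[ 0.6407 -0.1291  0.105 ]
[ 0.6479 -0.2074  0.105 ]
[ 0.6573 -0.2845  0.105 ]
floorL [ 0.6092 -0.0582  0.095 ]
floorL [ 0.6213 -0.1432  0.095 ]
floorL [ 0.6281 -0.2215  0.095 ]
[624. 367.] (array([ 0.8358, -0.3008]), 142, 33, np.float64(1.57))
[469. 299.] (array([ 0.6545, -0.2532]), 64, 58, np.float64(-1.476))
[477. 223.] (array([ 0.6469, -0.1731]), 64, 58, np.float64(-1.476))
[489. 131.] (array([ 0.6394, -0.0935]), 64, 58, np.float64(-1.476))
[499.  46.] (array([ 0.6318, -0.0299]), 76, 38, np.float64(0.097))
[ 0.4448  -0.32645] 0.03612326120382819 1.968781643467718
[ 0.47615 -0.19625] 0.03597360143216135 1.5068169146325503
[ 0.4566  -0.07415] 0.03604622032890552 1.177925819330248
```

```bash
cat >> h.py <<'E'
def packs(C,im,z=.0565):
    b=[ray(C,cen(c),z)[0][:2] for c in blobs(im,(12,110,90),(30,255,255),12)]
    out=[]
    for i in range(len(b)):
        for j in range(i):
            d=b[i]-b[j]
            if .033<np.hypot(*d)<.039: out.append(((b[i]+b[j])/2,(np.arctan2(d[1],d[0]))%np.pi-np.pi/2))
    return out
B0=np.array([.6445,-.168]); BY=np.array([-.0958,.9954]); HY=.096
E
cat > load.py <<'E'
from h import *
import sys
exp=np.array(eval(sys.argv[1])); bay=float(sys.argv[2]); n=int(sys.argv[3])
arm.movep([exp[0],exp[1]-.0,.27],down(0.)); arm.move_gripper(.95,30)
C,im=look(f'pk{n}'); L=packs(C,im); L=[p for p in L if p[0][0]<.57]
print([(p[0].round(4),round(p[1],3)) for p in L])
c,a=min(L,key=lambda p:np.hypot(*(p[0]-exp)))
pick(c[0],c[1],a,.092,.25)
o=arm.read_opening()
assert .5<o<.65,o
t=B0+BY*bay
place(t[0],t[1],HY,.092+.095-.0075*n-.002,.26)
print(arm.read_time())
E
python3 load.py "[.476,-.196]" 0 0 && python3 load.py "[.4448,-.3265]" -.08 1 && python3 load.py "[.4566,-.074]" .08 2
python3 - <<'E'
from h import *
arm.movep([.60,-.15,.40],down(.096)); C,im=look('loaded')
print([(p[0].round(4),round(p[1],3)) for p in packs(C,im,.130)])
E
```

```text
[(array([ 0.4449, -0.3266]), np.float64(0.404)), (array([ 0.4761, -0.1963]), np.float64(-0.058)), (array([ 0.4566, -0.074 ]), np.float64(-0.391))]
grip 0.557 [ 0.4765 -0.1964  0.0926]
hold 0.553
F [-0.2 -0.1 -1.6]
17.4
[(array([ 0.445 , -0.3263]), np.float64(0.399))]
grip 0.55 [ 0.4451 -0.3267  0.0927]
hold 0.554
F [-1.4  1.  -1.4]
24.7333
[(array([ 0.4566, -0.0744]), np.float64(-0.39))]
grip 0.552 [ 0.457  -0.0744  0.0926]
hold 0.552
F [-1. -0. -1.]
32.0
[(array([ 0.653 , -0.2505]), np.float64(0.098)), (array([ 0.6454, -0.1696]), np.float64(0.086)), (array([ 0.6376, -0.0881]), np.float64(0.09))]
```

View pics/loaded.png

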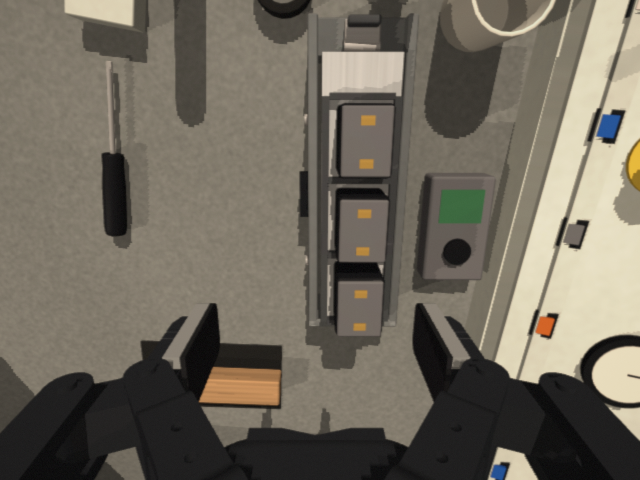

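Run:
```python
from h import *
arm.movep([B0[0],B0[1],.25],down(HY)); arm.move_gripper(0.,30); arm.line_to([B0[0],B0[1],.195],velocity=.08)
z=.195; f0=arm.read_ft_force()[2]; print(f0)
while z>.178:
    z-=.001; arm.line_to([B0[0],B0[1],z],velocity=.03); f=arm.read_ft_force()[2]; print(round(z,3),round(arm.read_tool_pos()[2],4),round(f,1))
    if f>28: break
arm.pause(2.0); print(arm.read_ft_force()[2])
arm.line_to([B0[0],B0[1],.26],velocity=.1)
arm.movep([.60,-.13,.40],down(.096)); C,im=look('locked')
print([(p[0].round(4),round(p[1],3)) for p in packs(C,im,.115)],arm.read_time())
cv2.imwrite('pics/locked_c.png',cv2.resize(im[0:360,200:520],None,fx=1.6,fy=1.6))
```

```text
4.402067979570438
0.194 0.194 5.5
0.193 0.1932 5.3
0.192 0.1924 6.6
0.191 0.1915 6.3
0.19 0.1905 6.8
0.189 0.1896 7.5
0.188 0.1886 7.3
0.187 0.1877 7.7
0.186 0.1868 7.6
0.185 0.186 9.3
0.184 0.1851 9.8
0.183 0.1842 9.7
0.182 0.1838 12.1
0.181 0.1837 16.4
0.18 0.1837 19.6
0.179 0.1837 23.7
0.178 0.1836 27.7
27.406611731487036
[(array([ 0.6538, -0.2476]), np.float64(0.183)), (array([ 0.6443, -0.1683]), np.float64(0.088)), (array([ 0.6371, -0.0881]), np.float64(0.096))] 42.8667
```

View pics/locked_c.png

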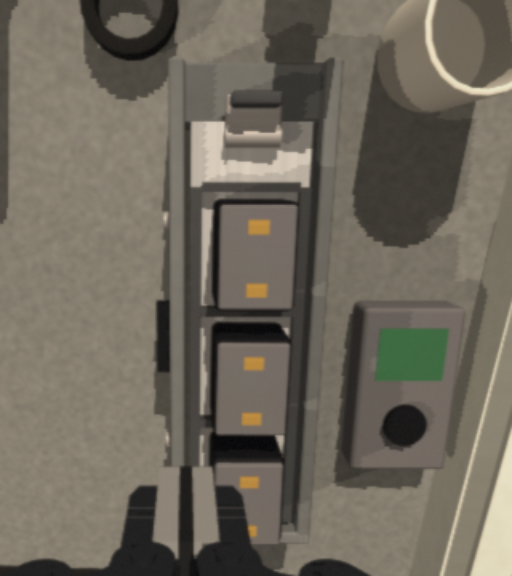

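Run:
```python
from h import *
arm.movep([.52,.20,.40],down(0.)); C,im=look('left1'); print(C[0],C[1].tolist())
```

```text
[0.52066629 0.27778286 0.47048024] [[0.9999938215826858, -0.003514675951467421, 6.20436088445809e-05], [-0.003324105569724733, -0.9512186903398433, -0.30849951940045545], [0.001143292882224828, 0.3084974071221779, -0.9512244964677244]]
```

View pics/left1.png

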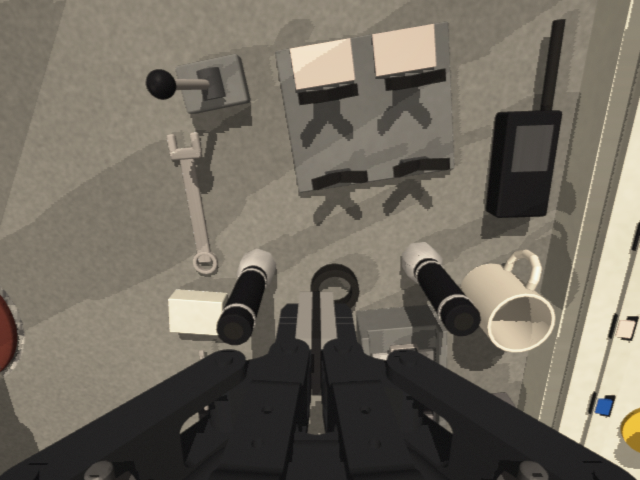

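Run:
```python
from h import *
def dirn(C,px):
    d=(ray(C,px,0.)[0]-C[0]); return C[0],d/np.linalg.norm(d)
def tri(a,b):
    (o1,d1),(o2,d2)=a,b; s=np.linalg.lstsq(np.c_[d1,-d2],o2-o1,rcond=None)[0]
    p,q=o1+s[0]*d1,o2+s[1]*d2; return ((p+q)/2).round(4),round(np.linalg.norm(p-q)*1000,1)
W=cam('wrist');T=cam('top')
print('ball',tri(dirn(W,(161,84)),dirn(T,(180.95,309.5))))
print('pivot z.022',ray(W,(211,82),.03)[0])
P=ray(W,[(180,63),(240,55),(248,100),(188,110)],.025); print('base',rect(P))
for n,p in [('F1',[(298,92),(357,86)]),('F0',[(386,79),(445,72)]),('R1',[(313,179),(367,172)]),('R0',[(394,165),(449,159)])]:
    Q=ray(W,p,.056); print(n,Q.mean(0).round(4),round(np.hypot(*(Q[1]-Q[0])[:2]),4))
print('rackplate',rect(ray(W,[(277,51),(446,24),(454,170),(300,191)],.01)))
im=cv2.imread('pics/left1.png')
for n,p in [('lampB',(235,324)),('lampA',(460,313))]: print(n,ray(W,p,.16)[0].round(4),tri(dirn(W,p),dirn(T,(275.7,282) if n=='lampB' else (271,185.7))))
for n,p in [('lampBhead',(257,267)),('lampAhead',(421,262))]: print(n,ray(W,p,.015)[0].round(4))
# ik trials for horizontal-ish lamp picks
from itertools import product
for n,c in [('B',(.444,.081)),('A',(.655,.093))]:
  for yaw,t in product(np.arange(-3.1,3.2,.39),(0,15,30,45)):
    t_=np.radians(t); x=np.array([np.cos(yaw)*np.cos(t_),np.sin(yaw)*np.cos(t_),-np.sin(t_)]); y=np.array([-np.sin(yaw),np.cos(yaw),0])
    for s in (1,-1):
        R=np.c_[x,s*y,np.cross(x,s*y)]; p=np.array([*c,.10])-.05*x
        j=arm.ik(list(p),list(Rn.from_matrix(R).as_quat()))
        if j is not None: print(n,round(yaw,2),t,s,np.round(j,2))
```

```text
ball (array([0.3796, 0.3027, 0.094 ]), np.float64(1.6))
pivot z.022 [0.40898131 0.30962028 0.03      ]
base (array([0.4102, 0.3093]), 68, 48, np.float64(0.129))
F1 [0.5333 0.3007 0.056 ] 0.0602
F0 [0.6217 0.313  0.056 ] 0.0592
R1 [0.5473 0.2128 0.056 ] 0.0591
R0 [0.6348 0.2269 0.056 ] 0.059
rackplate (array([0.5832, 0.277 ]), 188, 158, np.float64(0.14))
lampB [0.4457 0.0921 0.16  ] (array([0.4426, 0.0823, 0.144 ]), np.float64(1.6))
lampA [0.6527 0.1026 0.16  ] (array([0.658 , 0.0942, 0.1455]), np.float64(1.6))
lampBhead [0.4448 0.0889 0.015 ]
lampAhead [0.6558 0.0949 0.015 ]
B -3.1 15 1 [-0.34  1.19  0.37  1.36 -0.25  1.97 -1.37]
B -3.1 15 -1 [-0.16  1.16 -0.    1.35 -0.12  1.93  1.5 ]
B -3.1 30 1 [-0.58  1.21  0.87  1.49 -0.48  1.85 -1.03]
B -3.1 30 -1 [-0.23  1.03  0.13  1.47 -0.16  1.7   1.58]
B -3.1 45 1 [-0.63  1.08  0.88  1.63 -0.54  1.6  -1.04]
B -3.1 45 -1 [-0.27  0.9   0.17  1.62 -0.18  1.43  1.61]
B -2.71 15 1 [-0.68  1.32  0.81  1.38 -0.19  1.92 -0.87]
B -2.71 15 -1 [-0.31  1.16  0.    1.37  0.13  1.92  1.65]
B -2.71 30 1 [-0.7   1.19  0.83  1.5  -0.28  1.71 -0.89]
B -2.71
[... 10234 characters left out ...]
.23 -0.92  1.61  0.96]
A 1.97 45 1 [-0.33  1.22  1.    1.33 -1.34  1.89 -1.94]
A 1.97 45 -1 [-0.    1.01  0.2   1.31 -0.83  1.42  0.93]
A 2.36 15 1 [ 0.26  1.41 -0.58  0.75 -0.37  1.96 -2.49]
A 2.36 15 -1 [ 0.23  1.39 -0.47  0.75 -0.45  1.98  0.7 ]
A 2.36 30 1 [ 0.01  1.23  0.18  0.91 -0.75  1.91 -2.11]
A 2.36 30 -1 [ 0.01  1.23  0.16  0.91 -0.74  1.91  1.02]
A 2.36 45 1 [-0.25  1.2   0.75  1.08 -1.    1.88 -1.86]
A 2.36 45 -1 [-0.05  1.1   0.21  1.07 -0.64  1.66  1.07]
A 2.75 45 1 [-0.23  1.22  0.56  0.87 -0.69  1.94 -1.73]
A 2.75 45 -1 [-0.11  1.18  0.19  0.87 -0.45  1.86  1.26]
A 3.14 45 1 [-0.19  1.23  0.18  0.75 -0.22  1.96 -1.63]
A 3.14 45 -1 [-0.18  1.22  0.15  0.75 -0.2   1.96  1.5 ]
```

Run:
```python
from h import *
u=np.array([np.cos(.129),np.sin(.129)]); b=np.array([.3796,.3027]); q=down(.129)
s=b-u*.055
arm.movep([*s,.24],q); arm.line_to([*s,.150],velocity=.15)
f0=np.array(arm.read_ft_force()); 
for d in np.arange(.02,.075,.004):
    p=s+u*d; arm.line_to([*p,.150],velocity=.06); f=(np.array(arm.read_ft_force())-f0)[:2]@u; print(round(d,3),round(f,1))
    if f<-7: break
p=s+u*(d-.03); arm.line_to([*p,.150],velocity=.1); arm.line_to([*p,.26],velocity=.3)
arm.movep([.445,.01,.36],down(0.)); C,im=look('lB'); a=im[0:300,140:500]
arm.movep([.655,.018,.36],down(0.)); C2,im2=look('lA'); b=im2[0:300,140:500]
cv2.imwrite('pics/lamps.png',np.hstack([a,b])); print(C[0],C2[0],arm.read_time())
for C_,p in ((C,C[0]),(C2,C2[0])): 
    d=C_[1].T@np.array([0,0,-1.]); print('nadir',C_[2]['cx']+381.13*d[0]/d[2],C_[2]['cy']+381.13*d[1]/d[2])
```

```text
0.02 -0.9
0.024 -0.3
0.028 -1.8
0.032 -0.9
0.036 -1.7
0.04 -1.2
0.044 -1.3
0.048 -0.8
0.052 -0.7
0.056 -1.2
0.06 -0.6
0.064 -1.0
0.068 -1.2
0.072 -0.7
[0.44453087 0.09135774 0.42975159] [0.65412154 0.09791991 0.43032546] 52.8583
nadir 316.3643088992237 113.75140628144527
nadir 316.17304545820343 113.54048962939146
```

View pics/lamps.png

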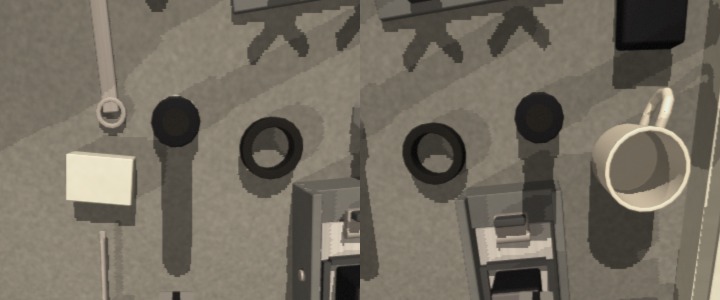

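Run:
```python
from h import *
C2=cam('wrist'); print('A',ray(C2,(319,117.5),.16)[0])
# B: same orientation, camera centre shifted
CB=(np.array([0.44453087,0.09135774,0.42975159]),C2[1],C2[2]); print('B',ray(CB,(316,121),.16)[0])
u=np.array([np.cos(.129),np.sin(.129)]); b=np.array([.3796,.3027]); q=down(.129); s=b-u*.055+u*.045
arm.movep([*s,.26],q); arm.line_to([*s,.150],velocity=.15)
f0=np.array(arm.read_ft_force())
for d in np.arange(.024,.085,.003):
    p=s+u*d; arm.line_to([*p,.150],velocity=.05); f=(np.array(arm.read_ft_force())-f0)[:2]@u; print(round(d+.045,3),round(f,1))
    if f<-7: break
p=s+u*(d-.02); arm.line_to([*p,.150],velocity=.1); arm.line_to([*p,.26],velocity=.3)
arm.movep([.55,.12,.40],down(0.)); C,im=look('lev2'); print(arm.read_time(),C[0])
cv2.imwrite('pics/lev2c.png',cv2.resize(im[0:260,60:480],None,fx=1.6,fy=1.6))
# feasibility of lamp poses
h=np.array([-.014,.0879]);h/=np.hypot(*h);a=np.array([-h[0],-h[1],0]);H=-a;Z=np.array([0,0,1.])
yj=np.cross(Z,a)
for t in np.radians((30,35,40)):
    xp=np.cos(t)*a-np.sin(t)*Z; xl=-np.cos(t)*Z+np.sin(t)*H
    for n,P,x in [('pA',(.656,.094,.097),xp),('pB',(.4446,.087,.097),xp),('p0',(.628,.26,.056),xl),('p1',(.5405,.25,.056),xl),('p0u',(.628,.26,.13),xl),('p1u',(.5405,.25,.13),xl)]:
        for s_ in (1,-1):
            Q=Rn.from_matrix(np.c_[x,s_*yj,np.cross(x,s_*yj)]).as_quat(); j=arm.ik(list(np.array(P)-.05*x),list(Q)); print(n,int(np.degrees(t)+.5),s_,None if j is None else np.round(j,2))
```

```text
A [0.65605326 0.09523048 0.16      ]
B [0.44469852 0.08664226 0.16      ]
0.069 -0.7
0.072 -0.6
0.075 -0.7
0.078 -0.1
0.081 -0.7
0.084 -0.0
0.087 0.3
0.09 0.4
0.093 -0.0
0.096 -3.5
0.099 -7.7
60.3917 [0.54901122 0.20166763 0.46895316]
pA 30 1 [-1.    1.3   1.03  1.46  0.04  0.96 -0.25]
pA 30 -1 [-0.15  1.18 -0.77  1.43  1.42  1.87  2.01]
pB 30 1 [-1.29  1.19  1.    2.01  0.08  0.72 -0.43]
pB 30 -1 [-0.35  0.98 -0.58  1.98  1.09  1.59  1.56]
p0 30 1 [-0.39  0.93  0.31  1.58 -1.02  0.95  0.71]
p0 30 -1 [ 0.33  1.21 -1.16  1.56  0.74  0.81  2.47]
p1 30 1 [-0.37  0.83  0.23  1.85 -1.1   0.8   0.86]
p1 30 -1 [ 0.39  1.15 -1.16  1.82  0.85  0.65  2.28]
p0u 30 1 [-0.43  0.84  0.39  1.55 -0.98  1.06  0.62]
p0u 30 -1 [ 0.33  1.09 -1.15  1.53  0.59  0.87  2.53]
p1u 30 1 [-0.45  0.73  0.36  1.82 -1.03  0.93  0.75]
p1u 30 -1 [ 0.39  1.   -1.15  1.79  0.61  0.7   2.43]
pA 35 1 [-0.98  1.26  1.02  1.48 -0.02  0.94 -0.2 ]
pA 35 -1 [-0.06  1.21 -0.96  1.44  1.49  1.94  2.01]
pB 35 1 [-1.27  1.13  0.99  2.03  0.04  0.68 -0.37]
pB 35 -1 [-0.33  0.93 -0.58  2.    1.08  1.5   1.6 ]
p0 35 1 [-0.33  0.94 
[... 336 characters left out ...]
 0.97  0.83]
p1u 35 -1 [-0.72  0.93  0.94  1.84 -1.36  1.41 -2.13]
pA 40 1 [-0.95  1.21  1.    1.49 -0.07  0.91 -0.14]
pA 40 -1 [-0.04  1.18 -0.96  1.45  1.44  1.85  2.02]
pB 40 1 [-1.24  1.08  0.98  2.05 -0.01  0.64 -0.31]
pB 40 -1 [-0.3   0.89 -0.58  2.02  1.08  1.41  1.64]
p0 40 1 [-0.28  0.96  0.22  1.58 -1.12  1.02  0.84]
p0 40 -1 [-0.46  1.02  0.56  1.59 -1.32  1.25 -2.2 ]
p1 40 1 [-0.25  0.87  0.14  1.85 -1.19  0.89  1.01]
p1 40 -1 [-0.39  0.9   0.37  1.86 -1.3   1.04 -2.06]
p0u 40 1 [-0.32  0.86  0.3   1.57 -1.09  1.13  0.74]
p0u 40 -1 [-0.55  0.97  0.75  1.57 -1.33  1.41 -2.27]
p1u 40 1 [-0.33  0.76  0.28  1.83 -1.14  1.02  0.9 ]
p1u 40 -1 [-0.6   0.88  0.75  1.84 -1.34  1.34 -2.11]
```

View pics/lev2c.png

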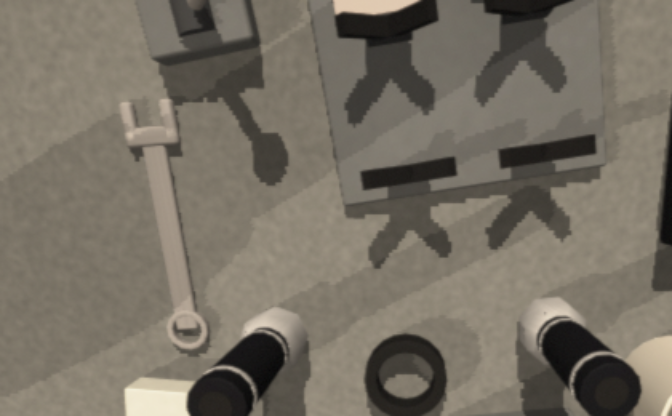

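```bash
cat >> h.py <<'E'
def rackpts():
    C=cam('wrist'); cr=lambda x,y:(60+x/1.6,y/1.6)
    return ray(C,[cr(408,173),cr(548,152)],.056),ray(C,[cr(339,16),cr(384,16),cr(436,8)],.056),ray(C,[cr(363,188),cr(455,177),cr(363,171),cr(455,158),cr(500,167),cr(595,153),cr(500,150),cr(595,137)],.056)
E
python3 -c "
from h import *
for r in rackpts(): print(r.round(4))"
```

```text
[[0.5467 0.2077 0.056 ]
 [0.6356 0.2207 0.056 ]]
[[0.5052 0.2964 0.056 ]
 [0.5321 0.2965 0.056 ]
 [0.5631 0.3008 0.056 ]]
[[0.5177 0.1984 0.056 ]
 [0.5769 0.2054 0.056 ]
 [0.5179 0.2088 0.056 ]
 [0.5766 0.2169 0.056 ]
 [0.6055 0.2116 0.056 ]
 [0.6654 0.2202 0.056 ]
 [0.605  0.2217 0.056 ]
 [0.6645 0.2296 0.056 ]]
```

```bash
cat > lamp.py <<'E'
from h import *
import sys
lx,ly,side=map(float,sys.argv[1:4])
h=np.array([-.1447,.9895,0]);w=np.array([.9895,.1447,0]);Z=np.array([0,0,1.]);a=-h;yj=np.cross(Z,a);t=np.radians(35);D=.050;G=.097
def Q(x): return list(Rn.from_matrix(np.c_[x,yj,np.cross(x,yj)]).as_quat())
xp=np.cos(t)*a-np.sin(t)*Z; xl=-np.cos(t)*Z+np.sin(t)*h
P=np.array([lx,ly,G]); B=np.array([.5818,.2785,.056])+w*.045*side+h*(.085-G)
print('P',P,'B',B)
arm.move_gripper(.65,30)
p0=P-(D+.08)*xp
arm.movep(list(p0+.06*Z),Q(xp)); arm.line_to(list(p0),velocity=.2)
arm.line_to(list(P-D*xp),velocity=.1)
arm.move_gripper(0.,70); print('grip',arm.read_opening(),arm.read_time())
arm.line_to(list(P-D*xp+.15*Z),velocity=.15); print('hold',arm.read_opening())
arm.line_to(list(B-D*xl+.15*Z),velocity=.12,ori=Q(xl)); print('hold',arm.read_opening(),arm.read_time())
look(f'lampup{int(side)}'); cv2.imwrite(f'pics/lampsc{int(side)}.png',snapshot('scene'))
if len(sys.argv)>4: sys.exit()
arm.line_to(list(B-D*xl),velocity=.08); print('F',np.round(arm.read_ft_force(),1))
arm.move_gripper(.55); arm.line_to(list(B-D*xl+.15*Z),velocity=.2); print(arm.read_time())
E
python3 lamp.py .656 .0952 1 stop
```

```text
P [0.656  0.0952 0.097 ] B [0.6280639 0.2731375 0.056    ]
grip 0.38260130345111004 63.425
hold 0.3794240023689949
hold 0.38297038623338653 66.2917
```

View pics/lampsc1.png

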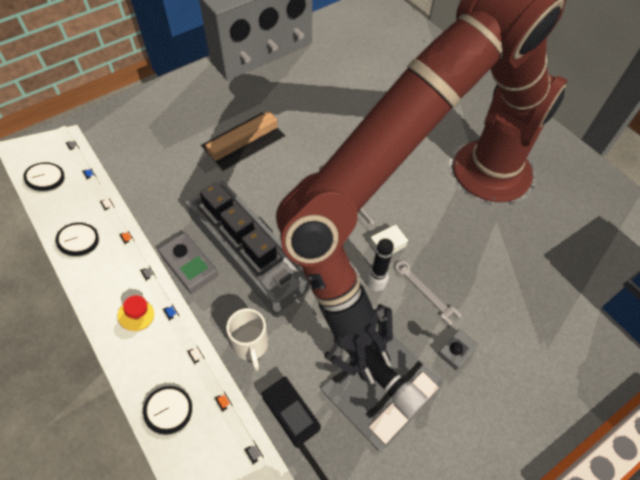

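Run:
```python
from h import *
p=np.array(arm.read_tool_pos()); print(arm.read_opening())
arm.line_to([p[0],p[1],p[2]-.13],velocity=.12)
z=p[2]-.13; f0=arm.read_ft_force()
for i in range(12):
    z-=.002; arm.line_to([p[0],p[1],z],velocity=.05); f=np.array(arm.read_ft_force())-f0; print(round((p[2]-z)*1000),np.round(f,1))
    if f[2]>5: break
print(arm.read_opening())
arm.move_gripper(.55); arm.line_to([p[0],p[1],p[2]],velocity=.2)
arm.movep([.55,.16,.40],down(0.)); C,im=look('berth0'); print(arm.read_time(),C[0])
```

```text
0.37886695249362207
132 [-1.3  0.5 -1.3]
134 [-1.7  0.4 -0.2]
136 [-1.2 -0.6  0.4]
138 [-1.6 -0.1 -0.6]
140 [-1.3  0.1 -1.3]
142 [-1.6 -0.5 -1.3]
144 [-0.7  0.3 -0.5]
146 [-1.4 -0.5 -0.9]
148 [-0.6 -0.4 -1.3]
150 [-2.6 -1.6  5.3]
0.37912482127655567
72.1833 [0.54949457 0.2402564  0.46864436]
```

View pics/berth0.png

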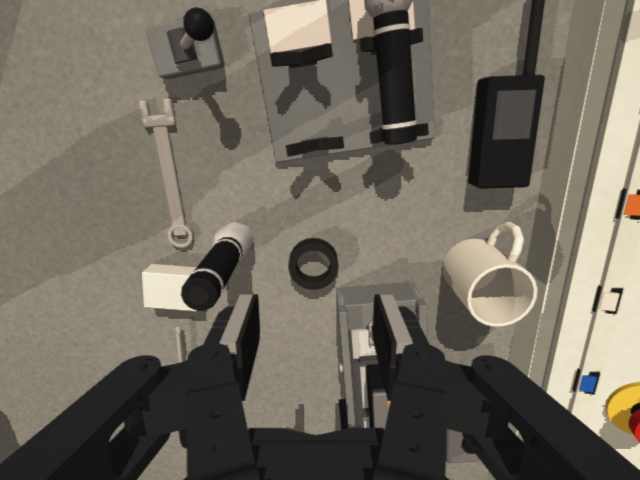

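```bash
python3 lamp.py .4447 .0866 -1
python3 - <<'E'
from h import *
arm.movep([.55,.16,.44],down(0.)); C,im=look('fin1'); print(arm.read_time())
E
```

```text
P [0.4447 0.0866 0.097 ] B [0.5390089 0.2601145 0.056    ]
grip 0.3785048164209342 74.925
hold 0.37867231904796755
hold 0.3807965544717449 77.7917
F [-3.  -3.4  6.2]
81.1083
82.0083
```

View pics/fin1.png

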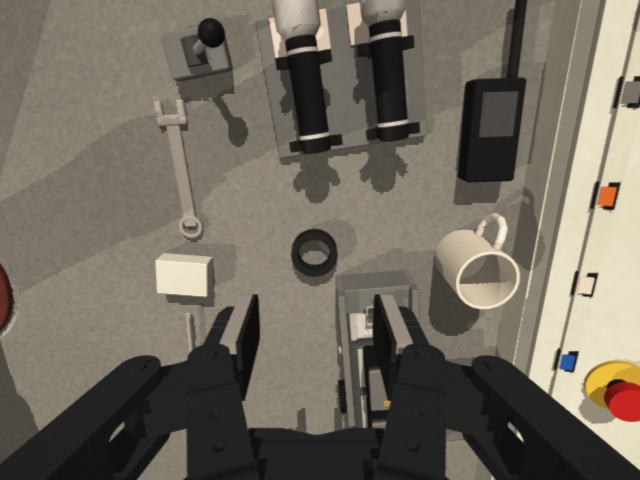

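Run:
```python
from h import *
W=cam('wrist'); b=np.array([.4102,.3093])
for z in (.088,.092,.096): 
    p=ray(W,(210,33),z)[0]; print('ball',p.round(4),'lean',np.arctan2((p[:2]-b)@[np.cos(.129),np.sin(.129)],z-.022))
arm.movep([.45,.30,.42],down(0.)); 
arm.move_j([-1.274,0.615,-0.013,1.423,0.008,1.103,-0.04]); 
im=snapshot('top');T=cam('top'); print([(p[0].round(4),round(p[1],3)) for p in packs(T,im,.1155)])
cv2.imwrite('pics/topf.png',cv2.convertScaleAbs(cv2.resize(im[120:335,150:530],None,fx=2.1,fy=2.1,interpolation=cv2.INTER_CUBIC),alpha=1.6)); print(arm.read_time())
for c in blobs(im,(8,60,60),(25,255,255),300): 
    if 450<cen(c)[0]<530: print('block',rect(ray(T,c,.033)))
```

```text
ball [0.4426 0.3152 0.088 ] lean 0.4619660174333054
ball [0.4436 0.3144 0.092 ] lean 0.4496070273848968
ball [0.4446 0.3137 0.096 ] lean 0.43845823714490595
[]
84.3167
block (array([ 0.4773, -0.4443]), 200, 49, np.float64(0.051))
```

View pics/topf.png

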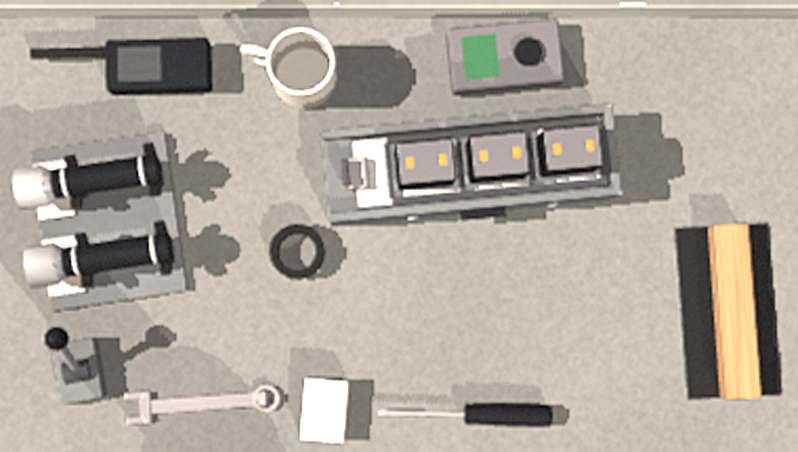

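Run:
```python
from h import *
arm.move_gripper(0.,30)
u=np.array([np.cos(.129),np.sin(.129)]); b=np.array([.3796,.3027]); s=b-u*.055+u*.07
arm.movep([*s,.26],down(.129)); arm.line_to([*s,.152],velocity=.15)
f0=np.array(arm.read_ft_force())
for d in np.arange(.014,.05,.002):
    p=s+u*d; arm.line_to([*p,.152],velocity=.05); f=(np.array(arm.read_ft_force())-f0)[:2]@u; print(round(d+.07,3),np.round((np.array(arm.read_tool_pos())[:2]-b+u*.055)@u,4),round(f,1))
    if f<-12: break
arm.pause(.3); p=s; arm.line_to([*p,.152],velocity=.05); arm.line_to([*p,.26],velocity=.3)
arm.move_j([-1.274,0.615,-0.013,1.423,0.008,1.103,-0.04])
im=snapshot('top'); T=cam('top'); 
m=cv2.inRange(cv2.cvtColor(im,cv2.COLOR_BGR2GRAY),0,30)[260:300,165:190]; c=max(cv2.findContours(m,0,1)[0],key=cv2.contourArea); px=cen(c)+[165,260]; print(px,ray(T,px,.092))
print(arm.read_time()); ticket.finish_job()
```

```text
0.084 0.0845 0.2
0.086 0.086 0.5
0.088 0.0881 -0.1
0.09 0.0902 0.2
0.092 0.0922 1.4
0.094 0.0942 0.6
0.096 0.0952 -1.6
0.098 0.0957 -5.0
0.1 0.0961 -8.0
0.102 0.0965 -11.3
0.104 0.0969 -14.4
[176.59796438 280.73282443] [[0.44536991 0.31375821 0.092     ]]
93.0667
the job is handed in; nothing more can be done
```

The job is done and handed in at about 93 s of robot time, in the order you asked; `finish_job` reports no verdict.

- **Block:** it was moved first and lies flat across the middle of the mat. The top view puts it within a few millimetres of the mat's centre.
- **Packs and lift:** all three packs stand in their own bays. I pressed the loaded lift to its bottom stop with about 27 N and held it for 2 s. The pictures afterwards show the catch over the platform's end and the packs staying low.
- **Charger lever:** I threw it only after the lift was locked.
    - The first push stopped short, so I pushed again to a hard stop.
    - A later picture gave a lean of about 0.45 rad, where I expected about 0.5, so I pushed once more, to 14 N. It stopped at the same place, which I take as the lever's end stop. The roughly 0.05 rad difference is within my measuring error.
- **Lamps:** both lie in their berths with the body in both V-supports and the head over the white pad.
- **Other things:** everything else looks unmoved in the final top view. I saw no grip slip and no knocked pack.

One check failed: in the final top view my automatic brass-contact detection found no packs, so I judged the bays and catch there by eye.

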